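# Put the square jar back and hold the carousel with it at the front

### The arm

A 6-joint arm with a two-finger parallel gripper is mounted at the origin on the work surface. World frame = base frame: x ahead of the robot, y to its left, z up, the work surface at z = 0. Lengths are in m, angles in rad, forces in N, time in s.
With the tool pointing down it reaches from about 0.425 to 0.95 m from the base axis. Payload 3.5 kg.
Tool frame: the origin (TCP) lies where the fingers leave the gripper's body, on its centre line; the fingertips stand 73 mm ahead of it and the grasp point (between the pads) lies 54 mm ahead of it; z points along the fingers, y is the direction in which the jaws open and shut (so a half turn about z gives the same grasp; the last joint's range is limited). The gripper opens to 85 mm and grips with 20 to 120 N. Pads are 22 mm wide; open, the fingers measure 114 mm over their backs; the gripper's body (76 mm by 85 mm) begins 54 mm behind the grasp point. The pads swing forward as they close: fully open they stand 13 mm farther back than shut.
Start: joints at [0.955, 0.286, 1.577, -0, 1.279, -0.15], TCP at [0.303, 0.603, 0.304] pointing down, gripper open.
Joint ranges: [-2.77, 2.77], [-0.9, 2.22], [0.21, 2.48], [-1.53, 4.67], [0.24, 2.81], [-2.84, 2.84]. Speed limits (rad/s): [2.79, 2.79, 3.14, 3.14, 3.14, 3.14].

### API

Orientations are given as a rotation vector (axis times angle).
In Python, from cell import robot gives the robot as it stands.
- The arm moves only by the tool servo_tool, never from a script. Its arguments are lists of equal length, an entry for each row: "dr": the turn, a rotation vector about the tool's x, y, z in rad, a list of three; "travel": the shift along the tool's x, y, z in m, a list of three; "claw": the gripper command: -1 is fully open, 1 is shut, values between are in proportion. In form: {"dr": [[ax, ay, az], ...], "travel": [[x, y, z], ...], "claw": [claw, ...]}. A call has 1 to 12 rows; each row shifts and turns the pose as measured when the row begins, along the tool's axes as they then stand; what a row does not reach is not made up. A row lasts 1/12 s, in which the tool goes at most 41.7 mm and 7.16 degrees, less where a joint would pass 70% of its speed; a pose out of reach is approached as far as the arm can. A call with a gripper value outside its range is refused whole. The fingers move at their own pace and stop on an object; the grip force is fixed at half the most. Time passes only in rows, so rows that do not move let the fingers close. It gives the time, the measured TCP pose, the force and the opening at its end, in the units of the state.
- robot.read_state(): the state, without advancing time (a new reading comes with each control period).
- robot.grab_frame(name): name is "side" or "top" or "wrist"; returns a dict with "frame" (400x640x3 uint8, red, green, blue), "intrinsics" (3x3 intrinsics, pixels), "rvec" (rotation vector, rad) and "tvec" (3), from world to camera coordinates, as OpenCV has them; the wrist camera has in their place "mount" (4x4, takes a point from camera to tool coordinates, whose origin is the TCP and whose axes are the flange's). Camera axes: x right, y down, z forward; pixel columns grow to the right and rows downward; lengths in m; the calibration is good to about 2 mm. The wrist camera is an equidistant fisheye: a pixel r from the principal point sees the ray r / f radians off the axis. A picture is of the moment at which its call begins: read the wrist's pose just before it. There is no depth.
- robot.hand_in(): hands the job in, once; it reports no verdict.
The state is a dict: "t": time; "joints": joint angles; "qd": joint speeds; "joint_efforts": joint torques, N m; "tcp_pos": TCP position; "tcp_rot": TCP orientation; "force": force on the tool from outside, world axes, zero at the start; "torque": the same for the moment, N m; "gripper_width": finger opening in m.
Only numpy, scipy, OpenCV 4.12 (cv2) and the standard library are available. Lean on these libraries where they do the work, as an engineer would, in place of code of your own. Each camera call takes 0.05 s, during which the arm holds its last target. There are 200 camera calls.

### The job

Set the square cream jar (do not drop it) back upright in its own square pocket on the make-up carousel, all the way down, and turn the carousel gently until that jar stands straight at the front: directly between the centre knob and the dresser edge on the far side from the robot, where I sit. Finish gripping that knob firmly with the carousel still, so that I can unscrew the jar one-handed; do not let go. Leave the toner bottle and nail file where they are and the other jar and lipsticks standing in the carousel.

Things in the scene. Friction and masses are not known exactly. Their poses are not given: they have to be found in the camera images.
- square_jar: The cream jar to return, the only square one: amber glass body 46 x 46 mm, 38 mm high, with a round black screw lid (39 mm diameter, 14 mm high, shut tight); 52 mm high in all, 100 to 210 g. Starts upright on the dresser, on the robot's right of the carousel. Origin: centre of its underside; x and y square to its flat sides (a quarter turn makes no difference).
- carousel_base: Fixed foot of the make-up carousel, a grey disc 190 mm in diameter. Origin: on the carousel's upright axis, at dresser height. Axes as the world's: +x is the front (dresser edge away from the robot). On the tray, counter-clockwise from the square pocket, a quarter turn apart: round pocket with the round jar, block with three lipsticks, empty round pocket (too small for the square jar).
- turntable: Turning tray of the carousel: white, 276 mm in diameter, floor 20 mm and rim 30 mm above the dresser. Origin: on the axis, 14 mm above the dresser; its x axis points to the square pocket, so its yaw is 0 when the pocket is straight at the front, 1.57 when at the +y side. Turns either way (two full turns and more), light damped friction (about 0.05 to 0.1 N m), stays where left.
- square_pocket (a point): The square jar's own pocket, the only square one: 52 x 52 mm inside, walls 10 mm high and 3 mm thick, the jar has 3 mm of play each side. Point: centre of its floor, 20 mm above the dresser, 92 mm from the carousel's axis. x points radially outward, y along the tangent, z up; the walls are parallel to x and y.
- knob: Round steel knob on a stem on the carousel's axis, rigid with the tray: 34 mm in diameter, 28 mm high, underside 110 mm and top 138 mm above the dresser (lipstick tops: 98 mm); stem 18 mm in diameter. Origin: on the axis at the knob's underside; it turns with the tray. Gripped across its diameter it turns the tray without slipping.
- round_jar: Bystander: round amber jar with black lid, 47 mm in diameter, 52 mm high, standing loose in a round pocket of the carousel; rides round with it. Origin: centre of its underside.
- toner: Bystander: closed glass toner bottle, 48 mm in diameter, 150 mm high, standing on the dresser to the left of the carousel. Origin: centre of its underside.
- nail_file: Bystander: aluminium nail file lying flat on the dresser to the left of the carousel, 150 x 18 mm and 4 to 6 mm thick. Origin: centre of its underside; x along its length.
- lipstick_a: Bystander: black lipstick tube, 19 mm in diameter, 74 mm high, standing loose in the first hole of the lipstick block on the carousel; rides round with it. Origin: centre of its underside.
- lipstick_b: Bystander: black lipstick tube, 19 mm in diameter, 74 mm high, standing loose in the middle hole of the lipstick block on the carousel; rides round with it. Origin: centre of its underside.
- lipstick_c: Bystander: black lipstick tube, 19 mm in diameter, 74 mm high, standing loose in the last hole of the lipstick block on the carousel; rides round with it. Origin: centre of its underside.
Not all that is in view belongs to the job. Leave any green or yellow look-alike of the square_jar alone.

How it is judged:
By the outcome, as a careful person would: the job done as asked, in the order asked, and still so for the second after the job is handed in, while the arm keeps its last pose, push and grip.
It also fails if it takes over 48 s, if anything falls off the work surface, if the arm or the gripper's body presses on something with over 40 N, if the wrist force passes 120 N, or if a joint passes its speed limit or range.

## Working session

There is one attempt and no reset: what is moved stays moved. The work goes in short steps, Python scripts to look and compute and a tool call to move; the robot and the scene stay as the last step left them, time stands still between calls to the robot, and variables do not carry over. Pictures are saved under pics/ and viewed, about 8 in all and at most 12, crops included, and the job is handed in when it is done.

Besides the shell and the picture viewer there is one more tool, called after "Request:" as a command line: name --argument value ..., lists and objects as JSON in quotes. servo_tool: Moves the arm, as the interface text tells. Its arguments: {"type":"object","properties":{"dr":{"type":"array"},"travel":{"type":"array"},"claw":{"type":"array"}},"required":["dr","travel","claw"]}

```bash
ls; mkdir -p pics; cat > h.py <<'E'
import numpy as np, cv2
from cell import robot
def save(n,f): cv2.imwrite(f'pics/{n}.png',cv2.cvtColor(f,cv2.COLOR_RGB2BGR))
def ray(g,u,v):
    K=np.array(g['intrinsics']);R=cv2.Rodrigues(np.array(g['rvec'],float))[0];t=np.array(g['tvec'],float).ravel()
    d=R.T@np.linalg.inv(K)@np.array([u,v,1.]);return -R.T@t,d
def plane(g,u,v,z):
    c,d=ray(g,u,v);return c+d*(z-c[2])/d[2]
def proj(g,P):
    return cv2.projectPoints(np.array(P,float).reshape(-1,3),np.array(g['rvec'],float),np.array(g['tvec'],float),np.array(g['intrinsics'],float),None)[0].reshape(-1,2)
E
python3 - <<'E'
from h import *
s=robot.read_state();print({k:np.round(v,3).tolist() for k,v in s.items()})
a=robot.grab_frame('top');b=robot.grab_frame('side')
for n,g in(('top',a),('side',b)):
    save(n,g['frame']);np.save(n+'.npy',g,allow_pickle=True);print(ray(g,320,200),g['intrinsics'])
E
```

```text
pics
{'t': 0.0, 'joints': [0.955, 0.287, 1.578, 0.0, 1.279, -0.15], 'qd': [-0.001, 0.0, -0.002, 0.001, 0.001, -0.001], 'joint_efforts': [-0.002, -40.6, -29.262, -0.0, 0.006, -0.0], 'tcp_pos': [0.303, 0.603, 0.303], 'tcp_rot': [-0.725, -3.056, 0.003], 'force': [-0.157, -0.462, -0.531], 'torque': [-0.014, 0.026, 0.014], 'gripper_width': 0.085}
(array([ 0.37775547, -0.01483018,  0.92035183]), array([ 0.1660885 , -0.00120531, -0.98634502])) [[367.7918273    0.         313.6231182 ]
 [  0.         367.7918273  195.30840925]
 [  0.           0.           1.        ]]
(array([ 0.29471621, -0.74586707,  0.96912947]), array([ 0.20586876,  0.61681547, -0.75977493])) [[407.06404111   0.         319.94165817]
 [  0.         407.06404111 195.90526507]
 [  0.           0.           1.        ]]
```

View pics/top.png

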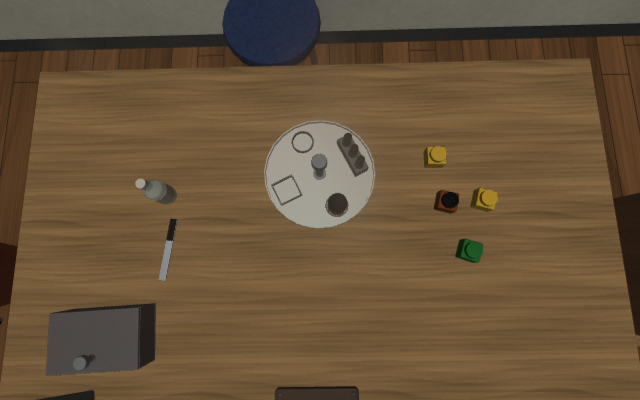

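View pics/side.png

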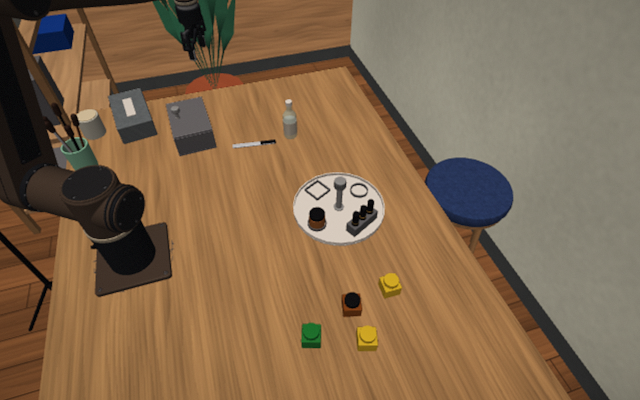

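The images show the amber jar at top (449,201), carousel centre about (320,174), the square pocket at (287,190) and the knob at (319,161). Next I'll measure these.

```bash
cat > m.py <<'E'
from h import *
g=np.load('top.npy',allow_pickle=True).item();s=np.load('side.npy',allow_pickle=True).item()
f=g['frame'];hsv=cv2.cvtColor(f,cv2.COLOR_RGB2HSV)
# tray disc
m=((hsv[...,1]<40)&(hsv[...,2]>120)).astype(np.uint8);m[:, :240]=0;m[:,400:]=0;m[:110]=0;m[240:]=0
c=max(cv2.findContours(m,0,1)[0],key=cv2.contourArea);hull=cv2.convexHull(c)[:,0]
P=np.array([plane(g,*q,0.03) for q in hull])
A=np.c_[2*P[:,:2],np.ones(len(P))];x=np.linalg.lstsq(A,(P[:,:2]**2).sum(1),rcond=None)[0]
C=x[:2];print('carousel',C,'R',np.sqrt(x[2]+C@C))
# pocket: dark outline inside the disc
roi=f[172:210,268:306].copy();G=cv2.cvtColor(roi,cv2.COLOR_RGB2GRAY)
G8=cv2.resize(G,None,fx=8,fy=8,interpolation=cv2.INTER_CUBIC)
mm=(G8<150).astype(np.uint8);cs=max(cv2.findContours(mm,0,1)[0],key=cv2.contourArea)
r=cv2.minAreaRect(cs);b=cv2.boxPoints(r)
px=lambda q,o:((q+.5)/8-.5+np.array(o))
B=np.array([plane(g,*px(q,(268,172)),0.03) for q in b])[:,:2];pc=B.mean(0)
print('pocket',pc,'sides',np.linalg.norm(np.roll(B,-1,0)-B,axis=1),'r',np.linalg.norm(pc-C),'yaw',np.degrees(np.arctan2(*(pc-C)[::-1])),'wall yaw',np.degrees(np.arctan2(*(B[1]-B[0])[::-1]))%90)
# knob
m=((abs(f.astype(int)-90).max(2)<45)&(hsv[...,1]<70)).astype(np.uint8)
# jar: amber by hue + dark lid
roi=f[180:222,425:472];h=cv2.cvtColor(cv2.resize(roi,None,fx=8,fy=8,interpolation=cv2.INTER_CUBIC),cv2.COLOR_RGB2HSV)
save('jarroi',cv2.cvtColor(h,cv2.COLOR_HSV2RGB))
lid=(h[...,2]<40).astype(np.uint8);c=max(cv2.findContours(lid,0,1)[0],key=cv2.contourArea);(cx,cy),rr=cv2.minEnclosingCircle(c)
p=plane(g,*px(np.array([cx,cy]),(425,180)),0.052);e=plane(g,*px(np.array([cx+rr,cy]),(425,180)),0.052)
print('lid',p,'r',np.linalg.norm(e-p))
am=((h[...,1]>185)&(h[...,2]>40)|(h[...,2]<40)).astype(np.uint8);c=max(cv2.findContours(am,0,1)[0],key=cv2.contourArea)
r=cv2.minAreaRect(c);print(r);B=np.array([plane(g,*px(q,(425,180)),0.038) for q in cv2.boxPoints(r)])[:,:2];print('body',B.mean(0),np.linalg.norm(np.roll(B,-1,0)-B,axis=1),np.degrees(np.arctan2(*(B[1]-B[0])[::-1]))%90)
a=cv2.resize(f[115:235,260:475],None,fx=3.7,fy=3.7,interpolation=cv2.INTER_CUBIC);save('crop',a)
E
python3 m.py
```

```text
carousel [ 0.59566831 -0.01427612] R 0.13601158419522616
pocket [0.55561158 0.06715563] sides [0.06270395 0.06439341 0.06196142 0.0641119 ] r 0.09075060323118724 yaw 116.19282833503605 wall yaw 25.840285813345844
lid [ 0.5192982  -0.32389314  0.052     ] r 0.020639638224673813
((177.16058349609375, 172.53121948242188), (179.66290283203125, 161.91200256347656), 11.0035400390625)
body [ 0.51801332 -0.3217398 ] [0.05020863 0.05353284 0.05007073 0.05303389] 75.10405464516322
```

View pics/crop.png

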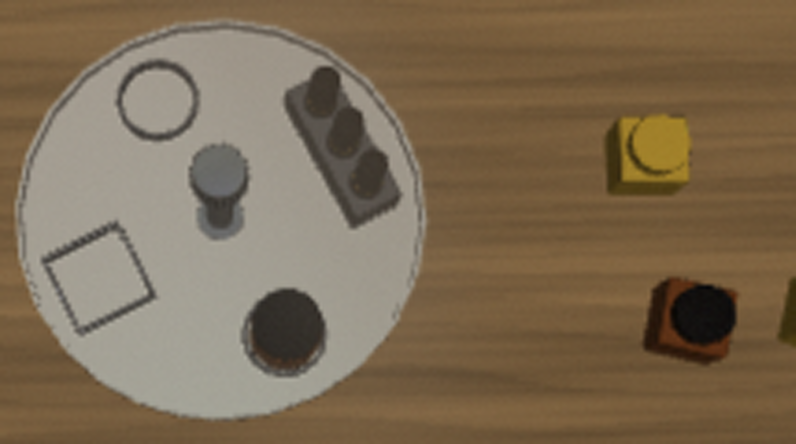

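The crop confirms the layout: pocket walls are clear at left and the jar at right, turned about -15°. The sizes check out, so I'm moving over the jar.

Request:
servo_tool --dr '[[0,0,0],[0,0,0],[0,0,0],[0,0,0],[0,0,0],[0,0,0],[0,0,0],[0,0,0],[0,0,0],[0,0,0],[0,0,0],[0,0,0]]' --travel '[[-0.025,-0.03,0],[-0.025,-0.03,0],[-0.025,-0.03,0],[-0.025,-0.03,0],[-0.025,-0.03,0],[-0.025,-0.03,0],[-0.025,-0.03,0],[-0.025,-0.03,0],[-0.025,-0.03,0],[-0.025,-0.03,0],[-0.025,-0.03,0],[-0.025,-0.03,0]]' --claw '[-1,-1,-1,-1,-1,-1,-1,-1,-1,-1,-1,-1]'

```text
t: 1.1
tcp_pos: [0.4082, 0.1327, 0.2944]
tcp_rot: [-0.7, -3.054, 0.015]
force: [1.7, 0.0, -0.2]
gripper_width: 0.0852
```

Request:
servo_tool --dr '[[0,0,0],[0,0,0],[0,0,0],[0,0,0],[0,0,0],[0,0,0],[0,0,0],[0,0,0],[0,0,0],[0,0,0],[0,0,0],[0,0,0]]' --travel '[[-0.025,-0.03,0],[-0.025,-0.03,0],[-0.025,-0.03,0],[-0.025,-0.03,0],[-0.025,-0.03,0],[-0.025,-0.03,0],[-0.025,-0.03,0],[-0.025,-0.03,0],[-0.025,-0.03,0],[-0.025,-0.03,0],[-0.025,-0.03,0],[-0.025,-0.03,0]]' --claw '[-1,-1,-1,-1,-1,-1,-1,-1,-1,-1,-1,-1]'

```text
t: 2.1
tcp_pos: [0.5176, -0.3457, 0.2917]
tcp_rot: [-0.705, -3.05, 0.009]
force: [0.6, -0.5, -0.3]
gripper_width: 0.0855
```

Request:
servo_tool --dr '[[0,0,0.122],[0,0,0.122],[0,0,0.122],[0,0,0.122],[0,0,0.122],[0,0,0.122],[0,0,0.122],[0,0,0.122],[0,0,0.122],[0,0,0.122],[0,0,0.122],[0,0,0.04]]' --travel '[[0,0,0],[0,0,0],[0,0,0],[0,0,0],[0,0,0],[0,0,0],[0,0,0],[0,0,0],[0,0,0],[0,0,0],[0,0,0],[0,0,0]]' --claw '[-1,-1,-1,-1,-1,-1,-1,-1,-1,-1,-1,-1]'

```text
t: 3.1
tcp_pos: [0.5144, -0.3551, 0.2796]
tcp_rot: [-2.518, -1.843, 0.026]
force: [0.7, -0.2, 0.3]
gripper_width: 0.0854
```

```bash
cat >> h.py <<'E'
from scipy.spatial.transform import Rotation as Ro
def yaw(s):
    y=Ro.from_rotvec(s['tcp_rot']).as_matrix()[:,1];return np.degrees(np.arctan2(y[1],y[0]))
def wgrab():
    s=robot.read_state();g=robot.grab_frame('wrist');g['s']=s;return g
def wplane(g,u,v,z):
    K=np.array(g['intrinsics']);x=(u-K[0,2])/K[0,0];y=(v-K[1,2])/K[1,1];r=np.hypot(x,y)
    d=np.array([x/r*np.sin(r),y/r*np.sin(r),np.cos(r)]);M=np.array(g['mount']);R=Ro.from_rotvec(g['s']['tcp_rot']).as_matrix()
    c=np.array(g['s']['tcp_pos'])+R@M[:3,3];d=R@M[:3,:3]@d;return c+d*(z-c[2])/d[2]
def go(s,p,yw):
    "tool-frame travel to TCP p and turn about tool z (+ tilt fix) to yaw yw deg"
    R=Ro.from_rotvec(s['tcp_rot']);a=np.radians(yw);y=np.array([np.cos(a),np.sin(a),0]);z=np.array([0,0,-1.])
    T=Ro.from_matrix(np.c_[np.cross(y,z),y,z]);tr=(R.inv()).apply(np.array(p)-s['tcp_pos'])
    print('tcp',np.round(s['tcp_pos'],4),'yaw %.2f'%yaw(s),'travel',np.round(tr,4),'dr',np.round((R.inv()*T).as_rotvec(),4),'F',np.round(s['force'],1),'w',round(s['gripper_width'],4),'t',round(s['t'],2),'q6',round(s['joints'][5],2))
E
python3 - <<'E'
from h import *
g=wgrab();save('w1',g['frame']);np.save('w1.npy',g,allow_pickle=True);print(g['intrinsics'],np.round(g['mount'],3))
go(g['s'],[.518,-.323,.25],-15)
E
```

```text
[[309.70691629   0.         322.55319706]
 [  0.         309.70691629 204.22670572]
 [  0.           0.           1.        ]] [[-0.    -0.965 -0.262  0.067]
 [ 1.    -0.001  0.001 -0.   ]
 [-0.001 -0.262  0.965 -0.07 ]
 [ 0.     0.     0.     1.   ]]
tcp [ 0.5144 -0.3551  0.2796] yaw -17.60 travel [ 0.0317 -0.0054  0.0297] dr [-0.0264  0.0005 -0.0453] F [ 0.7 -0.2  0.3] w 0.0854 t 3.1 q6 -0.45
```

View pics/w1.png

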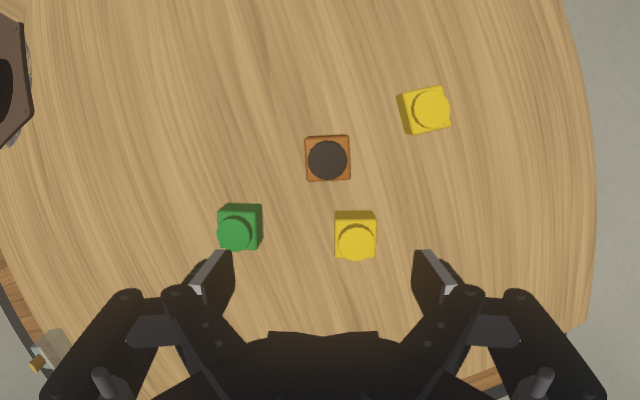

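The wrist view shows the amber jar at (328,159), nearly square to the jaws. I'll refine its pose.

```bash
cat > j.py <<'E'
from h import *
g=np.load('w1.npy',allow_pickle=True).item();k=6;o=(295,125)
r=cv2.resize(g['frame'][125:195,295:365],None,fx=k,fy=k,interpolation=cv2.INTER_CUBIC);h=cv2.cvtColor(r,cv2.COLOR_RGB2HSV)
P=lambda q,z:wplane(g,(q[0]+.5)/k-.5+o[0],(q[1]+.5)/k-.5+o[1],z)
lid=(h[...,2]<110).astype(np.uint8);c=max(cv2.findContours(lid,0,1)[0],key=cv2.contourArea);(x,y),rr=cv2.minEnclosingCircle(c)
print('lid',P((x,y),.052),np.linalg.norm(P((x+rr,y),.052)-P((x,y),.052)))
m=((h[...,1]>150)|(h[...,2]<110)).astype(np.uint8);c=max(cv2.findContours(m,0,1)[0],key=cv2.contourArea)
W=np.array([P(q,.038)[:2] for q in c[:,0]],np.float32);b=cv2.boxPoints(cv2.minAreaRect((W*1000)))/1000
print('body',b.mean(0),np.linalg.norm(np.roll(b,-1,0)-b,axis=1),np.degrees(np.arctan2(*(b[1]-b[0])[::-1]))%90)
E
python3 j.py
```

```text
lid [ 0.5220489  -0.32581471  0.052     ] 0.019358220196132217
body [ 0.5221802  -0.32546598] [0.04540112 0.0460971  0.04540108 0.04609708] 75.37293
```

Request:
servo_tool --dr '[[-0.026,0,0.0],[0,0,-0.05],[0,0,0],[0,0,0]]' --travel '[[0.014,0,0.03],[0.014,0,0.03],[0,0,0.02],[0,0,0]]' --claw '[-1,-1,-1,-1]'

```text
t: 3.48
tcp_pos: [0.5226, -0.3284, 0.1984]
tcp_rot: [2.477, 1.923, -0.0]
force: [-1.1, -0.0, -1.8]
gripper_width: 0.0856
```

```bash
python3 -c "
from h import *
go(robot.read_state(),[.522,-.3256,.084],-14.6)"
```

```text
tcp [ 0.5226 -0.3284  0.1984] yaw -14.36 travel [ 0.0029 -0.0017  0.1143] dr [0.0042 0.0033 0.0043] F [-1.1 -0.  -1.8] w 0.0856 t 3.48 q6 -0.47
```

Request:
servo_tool --dr '[[0.004,0.003,0.004],[0,0,0],[0,0,0],[0,0,0],[0,0,0],[0,0,0]]' --travel '[[0.003,-0.002,0.03],[0,0,0.03],[0,0,0.03],[0,0,0.014],[0,0,0.006],[0,0,0]]' --claw '[-1,-1,-1,-1,-1,-1]'

```text
t: 3.98
tcp_pos: [0.5237, -0.3272, 0.0892]
tcp_rot: [2.477, 1.924, 0.001]
force: [-0.4, -0.7, 0.1]
gripper_width: 0.0853
```

```bash
python3 -c "
from h import *
go(robot.read_state(),[.522,-.3256,.084],-14.6)"
```

```text
tcp [ 0.5237 -0.3272  0.0892] yaw -14.32 travel [ 0.0011 -0.0021  0.0051] dr [0.0048 0.0028 0.0049] F [-0.4 -0.7  0.1] w 0.0853 t 3.98 q6 -0.47
```

Request:
servo_tool --dr '[[0.005,0.003,0.005],[0,0,0],[0,0,0],[0,0,0],[0,0,0],[0,0,0],[0,0,0],[0,0,0],[0,0,0],[0,0,0],[0,0,0],[0,0,0]]' --travel '[[0.002,-0.002,0.006],[0,0,0],[0,0,0],[0,0,0],[0,0,0],[0,0,0],[0,0,0],[0,0,0],[0,0,0],[0,0,0],[0,0,0],[0,0,0]]' --claw '[-1,1,1,1,1,1,1,1,1,1,1,1]'

```text
t: 4.98
tcp_pos: [0.5249, -0.3272, 0.09]
tcp_rot: [2.478, 1.916, 0.003]
force: [0.1, -0.0, -1.9]
gripper_width: 0.0447
```

```bash
python3 -c "
from h import *
go(robot.read_state(),[.522,-.3256,.084],-14.6)"
```

```text
tcp [ 0.5249 -0.3272  0.09  ] yaw -14.59 travel [ 0.0008 -0.0033  0.006 ] dr [0.0087 0.0042 0.0002] F [ 0.1 -0.  -1.9] w 0.0447 t 4.98 q6 -0.47
```

Request:
servo_tool --dr '[[0,0,0],[0,0,0],[0,0,0],[0,0,0],[0,0,0],[0,0,0],[0,0,0],[0,0,0],[0,0,0]]' --travel '[[0,0,-0.01],[0,0,-0.02],[0,0,-0.025],[0,0,-0.025],[0,0,-0.025],[0,0,-0.025],[0,0,-0.025],[0,0,-0.025],[0,0,-0.01]]' --claw '[1,1,1,1,1,1,1,1,1]'

```text
t: 5.73
tcp_pos: [0.5213, -0.324, 0.287]
tcp_rot: [-2.484, -1.92, 0.0]
force: [0.2, -0.6, -1.9]
gripper_width: 0.0448
```

Request:
servo_tool --dr '[[0,0,0],[0,0,0],[0,0,0],[0,0,0],[0,0,0],[0,0,0],[0,0,0],[0,0,0],[0,0,0],[0,0,0],[0,0,0],[0,0,0]]' --travel '[[0.015,-0.002,0],[0.025,-0.002,0],[0.032,-0.002,0],[0.032,-0.002,0],[0.032,-0.002,0],[0.032,-0.002,0],[0.032,-0.002,0],[0.032,-0.002,0],[0.032,-0.002,0],[0.032,0,0],[0.022,0,0],[0.01,0,0]]' --claw '[1,1,1,1,1,1,1,1,1,1,1,1]'

```text
t: 6.73
tcp_pos: [0.5817, 0.0195, 0.2759]
tcp_rot: [-2.479, -1.904, 0.014]
force: [-0.0, -0.6, -1.2]
gripper_width: 0.0448
```

Request:
servo_tool --dr '[[0,0,-0.07],[0,0,-0.1],[0,0,-0.1],[0,0,-0.1],[0,0,-0.1],[0,0,-0.1],[0,0,-0.08],[0,0,-0.05],[0,0,0]]' --travel '[[0,0,0],[0,0,0],[0,0,0],[0,0,0],[0,0,0],[0,0,0],[0,0,0],[0,0,0],[0,0,0]]' --claw '[1,1,1,1,1,1,1,1,1]'

```text
t: 7.48
tcp_pos: [0.5738, 0.0256, 0.2624]
tcp_rot: [-1.609, -2.653, 0.02]
force: [0.7, 0.1, -1.4]
gripper_width: 0.0447
```

```bash
python3 - <<'E'
from h import *
g=wgrab();save('w2',g['frame']);np.save('w2.npy',g,allow_pickle=True)
go(g['s'],[.556,.067,.25],25.8)
E
```

```text
tcp [0.5738 0.0256 0.2624] yaw 27.57 travel [0.0446 0.0037 0.0135] dr [-0.0315 -0.0261  0.0304] F [ 0.7  0.1 -1.4] w 0.0447 t 7.48 q6 -0.62
```

View pics/w2.png

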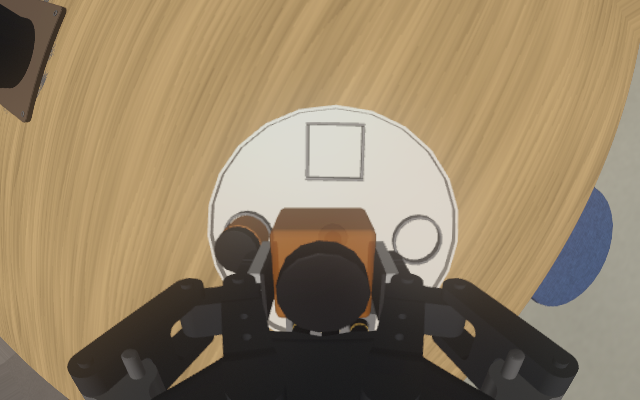

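The picture shows the pocket at (335,152), the tray, and the jar held straight at (325,260). I'll measure the pocket, tray centre and held jar.

```bash
cat > p.py <<'E'
from h import *
g=np.load('w2.npy',allow_pickle=True).item();k=6;o=(296,112);f=g['frame']
G=cv2.cvtColor(cv2.resize(f[112:190,296:374],None,fx=k,fy=k,interpolation=cv2.INTER_CUBIC),cv2.COLOR_RGB2GRAY)
m=(G<165).astype(np.uint8);cs,hi=cv2.findContours(m,cv2.RETR_CCOMP,1)
for i,c in enumerate(cs):
    if cv2.contourArea(c)<40000:continue
    W=np.array([wplane(g,(q[0]+.5)/k-.5+o[0],(q[1]+.5)/k-.5+o[1],.03)[:2] for q in c[:,0]],np.float32)
    b=cv2.boxPoints(cv2.minAreaRect(W*1000))/1000
    print('outer' if hi[0][i][3]<0 else 'inner',b.mean(0),np.linalg.norm(np.roll(b,-1,0)-b,axis=1),np.degrees(np.arctan2(*(b[1]-b[0])[::-1]))%90)
h=cv2.cvtColor(f,cv2.COLOR_RGB2HSV)
m=((h[...,1]<35)&(h[...,2]>150)).astype(np.uint8);m[250:]=0
c=max(cv2.findContours(m,0,1)[0],key=cv2.contourArea)[:,0]
c=np.array([q for q in c if q[1]<205 and (abs(q[0]-323)<130)]);hl=cv2.convexHull(c)[:,0];hl=hl[hl[:,1]<200]
P=np.array([wplane(g,*q,.03)[:2] for q in hl]);A=np.c_[2*P,np.ones(len(P))];x=np.linalg.lstsq(A,(P**2).sum(1),rcond=None)[0]
print('tray',x[:2],np.sqrt(x[2]+x[:2]@x[:2]),len(P))
g2=dict(g,s=dict(tcp_pos=[0,0,0],tcp_rot=[0,0,0]))
for q in((283,208),(323,208),(363,208)):print('jar bottom edge, tool frame',wplane(g2,*q,.09))
E
python3 p.py
```

```text
outer [0.5581006  0.06693698] [0.05785393 0.0578496  0.05785392 0.0578496 ] 26.368553
inner [0.55765146 0.06761804] [0.05178703 0.05157364 0.05178703 0.05157364] 26.69746
tray [ 0.5987429  -0.01483377] 0.13696553482216214 33
jar bottom edge, tool frame [ 0.02105675 -0.02090813  0.09      ]
jar bottom edge, tool frame [0.02106061 0.00076281 0.09      ]
jar bottom edge, tool frame [0.02104079 0.02244448 0.09      ]
```

Request:
servo_tool --dr '[[-0.031,-0.026,0.01],[0,0,0.01],[0,0,0],[0,0,0],[0,0,0]]' --travel '[[0.01,0,0],[0.015,0.003,0.02],[0.015,0.002,0.03],[0.004,0,0.02],[0,0,0]]' --claw '[1,1,1,1,1]'

```text
t: 7.95
tcp_pos: [0.5577, 0.0672, 0.1903]
tcp_rot: [1.673, 2.656, 0.001]
force: [-0.7, -0.2, -2.1]
gripper_width: 0.0448
```

```bash
python3 -c "
from h import *
go(robot.read_state(),[.558,.067,.11],26.5)"
```

```text
tcp [0.5577 0.0672 0.1903] yaw 25.58 travel [-0.0001 -0.      0.0803] dr [ 0.0021  0.0023 -0.016 ] F [-0.7 -0.2 -2.1] w 0.0448 t 7.95 q6 -0.51
```

Request:
servo_tool --dr '[[0.002,0.002,-0.016],[0,0,0],[0,0,0]]' --travel '[[0,0,0.02],[0,0,0.02],[0,0,0.01]]' --claw '[1,1,1]'

```text
t: 8.2
tcp_pos: [0.5594, 0.067, 0.1421]
tcp_rot: [1.653, 2.666, 0.003]
force: [-0.4, -0.2, -1.3]
gripper_width: 0.0447
```

```bash
python3 -c "
from h import *
g=wgrab();save('w3',g['frame']);np.save('w3.npy',g,allow_pickle=True)
go(g['s'],[.558,.067,.11],26.5)"
```

```text
tcp [0.5594 0.067  0.1421] yaw 26.39 travel [ 0.0007 -0.0014  0.0321] dr [ 0.004   0.003  -0.0019] F [-0.4 -0.2 -1.3] w 0.0447 t 8.2 q6 -0.52
```

View pics/w3.png

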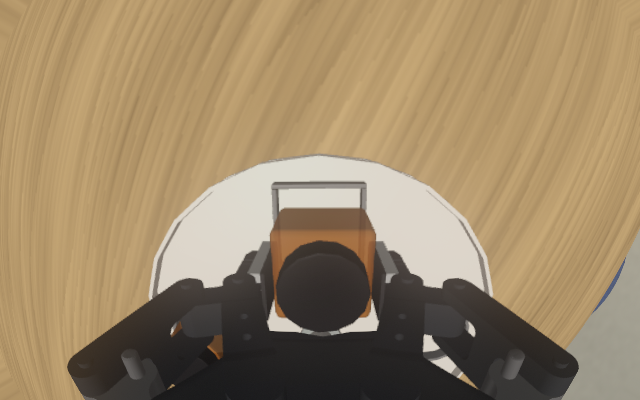

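```bash
python3 -c "
from h import *
g=np.load('w3.npy',allow_pickle=True).item();g2=dict(g,s=dict(tcp_pos=[0,0,0],tcp_rot=[0,0,0]))
for q in((272,184),(366,184),(319,183)):print('wall',wplane(g2,*q,.112).round(4))
for q in((283,209),(323,209),(366,209)):print('jar',wplane(g2,*q,.09).round(4))
f=g['frame'].astype(int)
print(f[184,264:282].sum(1)//3,f[184,356:376].sum(1)//3);print(f[176:192,320].sum(1)//3); print(f[209,270:292,2],f[209,358:380,2])
"
```

```text
wall [ 0.0299 -0.0301  0.112 ]
wall [0.0298 0.0268 0.112 ]
wall [ 0.0304 -0.0016  0.112 ]
jar [ 0.0205 -0.0209  0.09  ]
jar [0.0205 0.0008 0.09  ]
jar [0.0205 0.0241 0.09  ]
[216 216 216 216 216 215 212 193 139 114 108 108 108 110 110 110 111 111] [136 136 136 136 136 136 136 136 136 138 162 213 214 214 214 213 214 213
 213 213]
[215 215 215 215 197 155  95 102 130 146 144 135 165 215 215 215]
[207 204 169 145 136 131 118  82  83 193 192 161 114  74  73  73  74  74
  73  72  72  72] [ 72  70  64  64  73  91 108 135 172 203 204 204 204 204 203 204 203 204
 204 204 204 204]
```

Request:
servo_tool --dr '[[0.004,0.003,-0.002],[0,0,0],[0,0,0],[0,0,0],[0,0,0],[0,0,0]]' --travel '[[0.002,-0.0022,0.006],[0,0,0.006],[0,0,0.005],[0,0,0.005],[0,0,0.004],[0,0,0.003]]' --claw '[1,1,1,1,1,1]'

```text
t: 8.75
tcp_pos: [0.5586, 0.0667, 0.1142]
tcp_rot: [1.654, 2.666, 0.003]
force: [0.7, 0.2, -1.7]
gripper_width: 0.0451
```

```bash
python3 -c "
from h import *
go(robot.read_state(),[.558,.067,.11],26.5)"
```

```text
tcp [0.5586 0.0667 0.1142] yaw 26.36 travel [ 0.0005 -0.0005  0.0042] dr [ 0.0035  0.0022 -0.0024] F [ 0.7  0.2 -1.7] w 0.0451 t 8.75 q6 -0.52
```

Request:
servo_tool --dr '[[0,0,0],[0,0,0],[0,0,0]]' --travel '[[0,0,0.003],[0,0,0.003],[0,0,0.002]]' --claw '[1,1,1]'

```text
t: 9.0
tcp_pos: [0.5604, 0.067, 0.1085]
tcp_rot: [1.656, 2.664, 0.006]
force: [-4.3, 3.2, 15.9]
gripper_width: 0.0449
```

Request:
servo_tool --dr '[[0,0,0],[0,0,0],[0,0,0],[0,0,0],[0,0,0],[0,0,0],[0,0,0]]' --travel '[[0,0,-0.001],[0,0,0],[0,0,0],[0,0,0],[0,0,0],[0,0,0],[0,0,0]]' --claw '[0.5,0.2,-0.1,-0.4,-0.6,-0.6,-0.6]'

```text
t: 9.58
tcp_pos: [0.5623, 0.067, 0.1115]
tcp_rot: [1.653, 2.66, 0.01]
force: [0.2, 0.2, -0.3]
gripper_width: 0.0682
```

Request:
servo_tool --dr '[[0,0,0],[0,0,0],[0,0,0],[0,0,0],[0,0,0],[0,0,0],[0,0,0],[0,0,0]]' --travel '[[0,0,-0.01],[0,0,-0.02],[0,0,-0.03],[0,0,-0.03],[0,0,-0.03],[0,0,-0.03],[0,0,-0.02],[0,0,0]]' --claw '[-0.6,-0.6,-0.6,-0.6,-0.6,-0.6,-0.6,-0.6]'

```text
t: 10.25
tcp_pos: [0.5586, 0.0669, 0.2909]
tcp_rot: [1.656, 2.664, 0.006]
force: [0.1, 0.3, 1.4]
gripper_width: 0.0681
```

Request:
servo_tool --dr '[[0,0,0],[0,0,0],[0,0,0],[0,0,0],[0,0,0]]' --travel '[[-0.03,0,0],[-0.04,0,0],[-0.04,0,0],[-0.02,0,0],[0,0,0]]' --claw '[-0.6,-0.6,-0.6,-0.6,-0.6]'

```text
t: 10.67
tcp_pos: [0.6176, -0.0518, 0.2941]
tcp_rot: [1.645, 2.664, 0.01]
force: [0.0, -0.8, 0.5]
gripper_width: 0.068
```

```bash
python3 -c "
from h import *
g=wgrab();save('w4',g['frame']);np.save('w4.npy',g,allow_pickle=True)
go(g['s'],[.5987,-.0148,.25],26.5)"
```

```text
tcp [ 0.6176 -0.0518  0.2941] yaw 26.62 travel [ 0.0418 -0.0008  0.0439] dr [0.0109 0.0053 0.0021] F [ 0.  -0.8  0.5] w 0.068 t 10.67 q6 -0.71
```

View pics/w4.png

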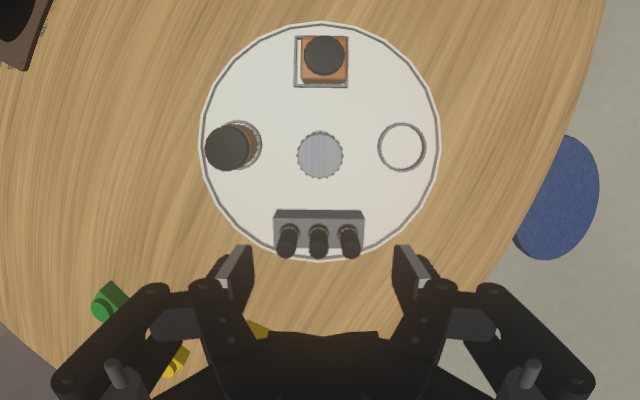

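The jar sits inside the pocket walls, at (324,60), and the other jar and lipsticks are standing. The knob is at (320,155). Next I'll measure the knob, rim and pocket.

```bash
cat > k.py <<'E'
from h import *
g=np.load('w4.npy',allow_pickle=True).item();f=g['frame'];h=cv2.cvtColor(f,cv2.COLOR_RGB2HSV)
def circ(P):
    A=np.c_[2*P,np.ones(len(P))];x=np.linalg.lstsq(A,(P**2).sum(1),rcond=None)[0];return x[:2],np.sqrt(x[2]+x[:2]@x[:2])
m=((h[...,1]<35)&(h[...,2]>195)).astype(np.uint8);m[265:]=0
c=max(cv2.findContours(m,0,1)[0],key=cv2.contourArea);hl=cv2.convexHull(c)[:,0];hl=hl[hl[:,1]<225]
print('tray',circ(np.array([wplane(g,*q,.03)[:2] for q in hl])))
r=f[125:185,288:352].astype(int);m=(r.mean(2)<200).astype(np.uint8);c=max(cv2.findContours(m,0,1)[0],key=cv2.contourArea);c=cv2.convexHull(c)[:,0]
print('knob',circ(np.array([wplane(g,u+288,v+125,.138)[:2] for u,v in c])))
k=6;o=(284,26);r=cv2.resize(f[26:96,284:362],None,fx=k,fy=k,interpolation=cv2.INTER_CUBIC)
m=(cv2.cvtColor(r,cv2.COLOR_RGB2GRAY)<165).astype(np.uint8);c=max(cv2.findContours(m,0,1)[0],key=cv2.contourArea)
W=np.array([wplane(g,(q[0]+.5)/k-.5+o[0],(q[1]+.5)/k-.5+o[1],.03)[:2] for q in c[:,0]],np.float32)
b=cv2.boxPoints(cv2.minAreaRect(W*1000))/1000
print('pocket outer',b.mean(0),np.linalg.norm(np.roll(b,-1,0)-b,axis=1),np.degrees(np.arctan2(*(b[1]-b[0])[::-1]))%90)
E
python3 k.py
```

```text
tray (array([ 0.59908152, -0.01459095]), np.float64(0.13036037713671125))
knob (array([ 0.5987693 , -0.01446837]), np.float64(0.018027719676309138))
pocket outer [0.5596729  0.06720371] [0.05936954 0.0585863  0.05936955 0.0585863 ] 25.746765
```

Request:
servo_tool --dr '[[0.011,0.005,0],[0,0,0],[0,0,0],[0,0,0],[0,0,0]]' --travel '[[0.02,-0.001,0.01],[0.021,0,0.03],[0,0,0.02],[0,0,0.01],[0,0,0]]' --claw '[-0.6,-0.6,-0.6,-0.6,-0.6]'

```text
t: 11.13
tcp_pos: [0.5944, -0.0098, 0.2202]
tcp_rot: [-1.648, -2.669, -0.001]
force: [-0.4, -0.0, -0.5]
gripper_width: 0.068
```

```bash
python3 -c "
from h import *
go(robot.read_state(),[.5988,-.0145,.18],26.5)"
```

```text
tcp [ 0.5944 -0.0098  0.2202] yaw 26.63 travel [-0.0064  0.0019  0.0401] dr [-0.0021 -0.0044  0.0023] F [-0.4 -0.  -0.5] w 0.068 t 11.13 q6 -0.65
```

Request:
servo_tool --dr '[[0,-0.004,0],[0,0,0],[0,0,0],[0,0,0]]' --travel '[[-0.006,0.002,0.012],[0,0,0.015],[0,0,0.012],[0,0,0]]' --claw '[-0.6,-0.6,-0.6,-0.6]'

```text
t: 11.47
tcp_pos: [0.6002, -0.0137, 0.1807]
tcp_rot: [1.646, 2.673, -0.001]
force: [-0.4, 0.3, -0.5]
gripper_width: 0.0683
```

```bash
python3 -c "
from h import *
go(robot.read_state(),[.5988,-.0145,.18],26.5)"
```

```text
tcp [ 0.6002 -0.0137  0.1807] yaw 26.75 travel [-0.0001 -0.0017  0.0007] dr [0.0008 0.0024 0.0043] F [-0.4  0.3 -0.5] w 0.0683 t 11.47 q6 -0.66
```

Close on the knob gently, centring as it closes.

Request:
servo_tool --dr '[[0,0.002,0],[0,0,0],[0,0,0],[0,0,0],[0,0,0],[0,0,0],[0,0,0],[0,0,0],[0,0,0]]' --travel '[[0,-0.0015,0.001],[0,0,0],[0,0,0],[0,0,0],[0,0,0],[0,0,0],[0,0,0],[0,0,0],[0,0,0]]' --claw '[-0.4,-0.1,0.1,0.2,0.5,1,1,1,1]'

```text
t: 12.22
tcp_pos: [0.599, -0.0157, 0.1811]
tcp_rot: [1.648, 2.674, -0.002]
force: [-0.1, -0.5, -0.9]
gripper_width: 0.0327
```

```bash
python3 -c "
from h import *
go(robot.read_state(),[.5988,-.0145,.18],26.5)"
```

```text
tcp [ 0.599  -0.0157  0.1811] yaw 26.71 travel [0.0012 0.0004 0.0011] dr [-0.0006  0.001   0.0036] F [-0.1 -0.5 -0.9] w 0.0327 t 12.22 q6 -0.66
```

Request:
servo_tool --dr '[[0,0,0.01],[0,0,0.02],[0,0,0.03],[0,0,0.04],[0,0,0.04],[0,0,0.04],[0,0,0.04],[0,0,0.04]]' --travel '[[0,0,0],[0,0,0],[0,0,0],[0,0,0],[0,0,0],[0,0,0],[0,0,0],[0,0,0]]' --claw '[1,1,1,1,1,1,1,1]'

```text
t: 12.88
tcp_pos: [0.599, -0.0157, 0.1811]
tcp_rot: [2.001, 2.42, -0.002]
force: [-0.9, -1.0, -1.7]
gripper_width: 0.0328
```

```bash
python3 -c "
from h import *
go(robot.read_state(),[.5988,-.0150,.181],-89)"
```

```text
tcp [ 0.599  -0.0157  0.1811] yaw 10.83 travel [ 0.0007 -0.0001  0.0001] dr [1.0000e-03 1.8000e-03 1.7424e+00] F [-0.9 -1.  -1.7] w 0.0328 t 12.88 q6 -0.38
```

Request:
servo_tool --dr '[[0,0,0.045],[0,0,0.045],[0,0,0.045],[0,0,0.045],[0,0,0.045],[0,0,0.045],[0,0,0.045],[0,0,0.045],[0,0,0.045],[0,0,0.045],[0,0,0.045],[0,0,0.045]]' --travel '[[0,0,0],[0,0,0],[0,0,0],[0,0,0],[0,0,0],[0,0,0],[0,0,0],[0,0,0],[0,0,0],[0,0,0],[0,0,0],[0,0,0]]' --claw '[1,1,1,1,1,1,1,1,1,1,1,1]'

```text
t: 13.88
tcp_pos: [0.5991, -0.0157, 0.1811]
tcp_rot: [2.608, 1.75, -0.003]
force: [-1.2, -0.6, -1.6]
gripper_width: 0.0326
```

Request:
servo_tool --dr '[[0,0,0.045],[0,0,0.045],[0,0,0.045],[0,0,0.045],[0,0,0.045],[0,0,0.045],[0,0,0.045],[0,0,0.045],[0,0,0.045],[0,0,0.045],[0,0,0.045],[0,0,0.045]]' --travel '[[0,0,0],[0,0,0],[0,0,0],[0,0,0],[0,0,0],[0,0,0],[0,0,0],[0,0,0],[0,0,0],[0,0,0],[0,0,0],[0,0,0]]' --claw '[1,1,1,1,1,1,1,1,1,1,1,1]'

```text
t: 14.88
tcp_pos: [0.5991, -0.0157, 0.1811]
tcp_rot: [2.999, 0.932, -0.003]
force: [-0.1, -0.3, -1.2]
gripper_width: 0.0328
```

```bash
python3 -c "
from h import *
go(robot.read_state(),[.5988,-.0150,.181],-89.1)"
```

```text
tcp [ 0.5991 -0.0157  0.1811] yaw -55.47 travel [ 0.0001 -0.0008  0.0001] dr [0.0006 0.0021 0.5869] F [-0.1 -0.3 -1.2] w 0.0328 t 14.88 q6 0.77
```

Request:
servo_tool --dr '[[0,0,0.045],[0,0,0.045],[0,0,0.045],[0,0,0.045],[0,0,0.045],[0,0,0.045],[0,0,0.045],[0,0,0.045],[0,0,0.04],[0,0,0.03],[0,0,0.02],[0,0,0.01]]' --travel '[[0,0,0],[0,0,0],[0,0,0],[0,0,0],[0,0,0],[0,0,0],[0,0,0],[0,0,0],[0,0,0],[0,0,0],[0,0,0],[0,0,0]]' --claw '[1,1,1,1,1,1,1,1,1,1,1,1]'

```text
t: 15.88
tcp_pos: [0.5992, -0.0158, 0.1811]
tcp_rot: [-3.137, -0.166, 0.003]
force: [-1.1, 0.4, -1.9]
gripper_width: 0.0323
```

Request:
servo_tool --dr '[[0,0,0],[0,0,0],[0,0,0]]' --travel '[[0,0,0],[0,0,0],[0,0,0]]' --claw '[1,1,1]'

```text
t: 16.13
tcp_pos: [0.5992, -0.0158, 0.1811]
tcp_rot: [-3.137, -0.165, 0.003]
force: [-1.1, -1.4, -1.1]
gripper_width: 0.0324
```

```bash
python3 -c "
from h import *
g=robot.grab_frame('top');np.save('top2.npy',g,allow_pickle=True);w=wgrab();save('w5',w['frame']);np.save('w5.npy',w,allow_pickle=True)
save('top2',np.vstack([cv2.resize(g['frame'][105:245,220:420],(572,400))])); 
s=robot.grab_frame('side');np.save('side2.npy',s,allow_pickle=True)
a=cv2.resize(s['frame'][150:260,270:410],None,fx=2.8,fy=2.8);b=cv2.resize(g['frame'][105:215,240:380],None,fx=2.8,fy=2.8);save('both',np.hstack([a,b]))
go(w['s'],[.5988,-.0150,.181],-89.1)"
```

```text
tcp [ 0.5992 -0.0158  0.1811] yaw -83.97 travel [-0.0003 -0.0008  0.0001] dr [-0.0002  0.0021  0.0895] F [-1.4  0.  -1.2] w 0.0325 t 16.18 q6 1.27
```

View pics/both.png

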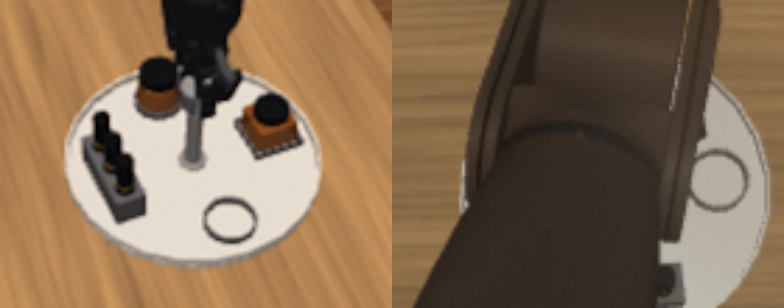

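View pics/w5.png

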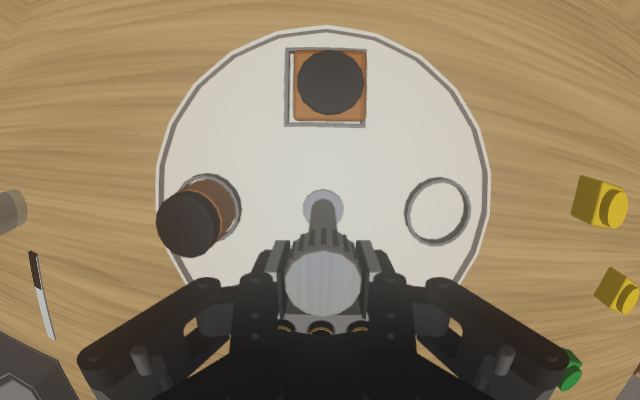

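Both views show the jar seated in its pocket, at (327,85) in the wrist view, with the knob in the jaws and everything else standing. I'll measure the remaining angle.

```bash
cat > e.py <<'E'
from h import *
import sys
g=np.load(sys.argv[1],allow_pickle=True).item();f=g['frame'];h=cv2.cvtColor(f,cv2.COLOR_RGB2HSV)
k=6;o=(276,40);r=cv2.resize(f[40:136,276:378],None,fx=k,fy=k,interpolation=cv2.INTER_CUBIC)
m=(cv2.cvtColor(r,cv2.COLOR_RGB2GRAY)<165).astype(np.uint8);c=max(cv2.findContours(m,0,1)[0],key=cv2.contourArea)
W=np.array([wplane(g,(q[0]+.5)/k-.5+o[0],(q[1]+.5)/k-.5+o[1],.03)[:2] for q in c[:,0]],np.float32)
b=cv2.boxPoints(cv2.minAreaRect(W*1000))/1000;pc=b.mean(0)
print('pocket outer',pc,np.linalg.norm(np.roll(b,-1,0)-b,axis=1),'wall yaw',(np.degrees(np.arctan2(*(b[1]-b[0])[::-1]))+45)%90-45)
m=((h[...,1]<35)&(h[...,2]>150)).astype(np.uint8);m[230:]=0
c=max(cv2.findContours(m,0,1)[0],key=cv2.contourArea);hl=cv2.convexHull(c)[:,0];hl=hl[(hl[:,1]<220)&(hl[:,0]>200)|(hl[:,1]<165)]
P=np.array([wplane(g,*q,.03)[:2] for q in hl]);A=np.c_[2*P,np.ones(len(P))];x=np.linalg.lstsq(A,(P**2).sum(1),rcond=None)[0]
C=x[:2];d=pc-C;print('tray',C,np.sqrt(x[2]+C@C),'pocket r',np.linalg.norm(d),'ang',np.degrees(np.arctan2(d[1],d[0])))
E
python3 e.py w5.npy
```

```text
pocket outer [ 0.69084847 -0.00720284] [0.05871139 0.05834559 0.05871138 0.05834565] wall yaw 5.2360153
tray [ 0.60202057 -0.01493343] 0.12927298227849798 pocket r 0.08916365790888943 ang 4.973854700699516
```

Request:
servo_tool --dr '[[0,0,0.015],[0,0,0.02],[0,0,0.02],[0,0,0.01],[0,0,0.005],[0,0,0],[0,0,0]]' --travel '[[0,0,0],[0,0,0],[0,0,0],[0,0,0],[0,0,0],[0,0,0],[0,0,0]]' --claw '[1,1,1,1,1,1,1]'

```text
t: 16.87
tcp_pos: [0.5992, -0.0158, 0.1811]
tcp_rot: [-3.141, -0.044, 0.003]
force: [-1.6, 0.5, -1.2]
gripper_width: 0.0324
```

```bash
python3 -c "
from h import *
w=wgrab();np.save('w6.npy',w,allow_pickle=True);save('w6',w['frame'])
go(w['s'],[.5988,-.0150,.181],-89.1)
# lid centre
r=w['frame'][45:122,288:372].mean(2);m=(r<90).astype(np.uint8);c=max(cv2.findContours(m,0,1)[0],key=cv2.contourArea);(x,y),R=cv2.minEnclosingCircle(c);p=wplane(w,x+288,y+45,.072);print('lid',p,R,np.degrees(np.arctan2(p[1]+.0147,p[0]-.599)))
"; python3 e.py w6.npy
```

```text
tcp [ 0.5992 -0.0158  0.1811] yaw -88.40 travel [-0.0003 -0.0008  0.0001] dr [-0.0001  0.0021  0.0122] F [-1.6  0.5 -1.2] w 0.0324 t 16.87 q6 1.35
lid [ 0.69167798 -0.01446414  0.072     ] 38.92321014404297 0.14581536786431792
pocket outer [ 0.6911748  -0.01431781] [0.05863208 0.0583864  0.05863208 0.0583864 ] wall yaw 0.83994293
tray [ 0.6019698 -0.0151859] 0.129322644619304 pocket r 0.08920922936594472 ang 0.5575537502618361
```

```bash
python3 -c "
from h import *
s=robot.read_state();print(np.round(s['qd'],3),s['gripper_width'],yaw(s));print(robot.hand_in())"
```

```text
[-0.002  0.     0.     0.001  0.001 -0.003] 0.03276893367518504 -88.39995916979986
the job is handed in; nothing more can be done
None
```

The square cream jar is back upright in its square pocket, and the carousel is turned so the jar stands at the front. I handed the job in at about 17 s, with the gripper still holding the knob and the carousel still.

- **Jar seating:** the jar met the pocket floor at about the expected height, with roughly 16 N of contact. The wrist pictures show it inside the pocket walls, pushed to one side of its 3 mm of play.
- **Facing the front:** the last wrist picture put the jar's lid about 0.15° from straight ahead. The pocket itself is about 0.6° to 0.8° off. I left it there on purpose, so that the jar rather than the pocket faces front.
- **Knob grip:** the jaws read 32.8 mm on the 34 mm knob, joint speeds were essentially zero, and outside forces were under about 2 N.
- **Everything else:** I did not touch the toner, nail file or green and yellow look-alikes. The other jar and lipsticks were still standing in the pictures taken after the main turn. I did not look at them again after the final 4° adjustment.
- **Disagreements:** the overhead camera placed the jar, pocket and carousel about 3 mm from where the wrist camera did, so I used the wrist readings. The rim fits gave a tray radius of 129–130 mm in three later wrist views, against 136–137 mm earlier and 138 mm stated. I took the centre from the knob instead.

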